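# Release a ratchet cramp and set the glued neck block to dry

### The job

The glue on the neck block has set: let the ratchet cramp off and lay the block to dry, flat and square across the two bearers of the drying rack. The pawl hooks under its tooth while the cramp is loaded, so first push the lever's upright post towards tighter just until you feel it give, no further, or the work is crushed; then press the ring plate round the post down gently to lift the pawl - never force it - and keep it down while you ease the lever all the way back, held so that it cannot fly. Take the block out only once the jaw is open, and leave the other things on the bench alone.

Things in the scene. Friction and masses are not known exactly. Their poses are not given: they have to be found in the camera images.
- fixture: the ratchet cramp, screwed down: plywood board 250 (x) x 300 (y) x 18 mm (z), origin under it, z up. On it the block is clamped between two sprung pads with fence brackets behind them (+y side) and the two feet of a steel jaw (-y side). Pads and feet are 16 mm wide, at x = -39 and +39 mm, 43 mm high over the bench; between them 60 mm of the block's middle is free on both sides.
- jaw (a joint): slide of the steel jaw in the fixture's -y, m: 0 as clamped, opens 0.022 m per rad of lever to a stop at 0.0242 (lever 1.1 rad round); open enough from 0.0165. Below -0.0011 (post pushed with 17 N or more) the work is squeezed too hard. Faster than 0.055 m/s is flying back. Beside the block's middle 30 mm of board stay free in front of the jaw's cross bar.
- spindle (a point): top of the lever's vertical spindle (its turning axis), 85 mm above the bench, at x = 50, y = -100 mm of the fixture; axes as the fixture's. Round it, under the lever, lies the fixed flat ratchet wheel, 104 mm across.
- post_foot (a point): on the axis of the lever's upright round post (18 mm thick, dark wood, top 127 mm over the bench), 125 mm from the spindle, level with the ring plate's top face when up (85 mm over the bench). x along the lever outward, z up, y the way it is let back, -y tighter. The load presses the post to +y with 10 to 11 N; pushed harder to -y it gives, 1.6 mm per N; a steady 11 to 15 N frees the hook.
- pawl: sprung pawl, a steel rocker along the lever; origin on its pivot, 80 mm from the spindle, 68 mm above the bench. Outer end: a flat ring plate, 56 mm across, 5 mm thick, round the post's foot. Pressed down, it lifts the hook at the inner end: 3 N to start, 5 N at 7 mm where the hook is clear, 7 N at its stop at 11 mm. Under load the hook holds it hard up; over 13 N on the plate damages it.
- block: the glued neck block, pale maple with bevelled ends, 48 x 188 x 26 mm, 0.1 kg; origin in the middle of its underside, long axis y, z up. It lies on the board; as the jaw opens, the pads push it 2 to 3 mm after the jaw, then it is loose.
- dry_rack: drying rack, fixed: two pale wooden bearers 16 mm wide, 110 mm long along its y, 100 mm apart in x, on two slats; origin under its middle, on the bench.
- rack_top (a point): middle of the drying rack at the height of the bearers' tops, 22 mm above the bench: the block's underside comes here, its long axis along the rack's x (either way round).
- glue_bottle: white glue bottle, 58 x 58 x 226 mm, origin under its middle; leave alone
- caul_b: notched rosewood caul 21 x 98 x 25 mm, origin under its middle; leave alone
- caul_c: notched rosewood caul 17 x 70 x 22 mm, origin under its middle; leave alone
- tape_roll: roll of tape lying nearest the robot, 50 mm across, 19 mm high, origin under its middle; leave alone
- maple_caul1: small maple caul 18 x 74 x 14 mm lying on the cramp's board beyond the block, origin under its middle; leave alone
- brace_stock: pale spruce strip 18 x 300 x 18 mm, origin under its middle; leave alone

How it is judged:
By the outcome, as a careful person would: the job done as asked, in the order asked, and still so for the second after the job is handed in, with the robot touching nothing.
It also fails if it takes over 64 s, if anything falls off the work surface, if the arm or the gripper's body presses on something with over 40 N, if the wrist force passes 120 N, or if a joint passes its speed limit or range.

### The arm

A 6-joint arm with a two-finger parallel gripper is mounted at the origin on a cart in front of the work surface, level with it; the furniture and walls round the work are solid. World frame = base frame: x ahead of the robot, y to its left, z up, the work surface at z = 0. Lengths are in mm, angles in rad, forces in N, time in s.
With the tool pointing down it reaches from about 350 to 875 mm from the base axis. Payload 4.2 kg.
Tool frame: the origin (TCP) lies midway between the tips of the shut fingers; the grasp point (between the pads) lies 19 mm behind it; z points along the fingers, y is the line along which they close (so a half turn about z gives the same grasp; the last joint's range is limited). The gripper opens to 85 mm and grips with 20 to 120 N. Pads are 22 mm wide; open, the fingers measure 114 mm over their backs; the gripper's body (76 mm by 85 mm) begins 54 mm behind the grasp point. The pads swing forward as they close: fully open they stand 13 mm farther back than shut.
Start: joints at [-1.072, 0.385, 0.008, 0, -1.194, -0.259], TCP at [148.46, -607.09, 231.312] pointing down, gripper open.
Joint ranges: [-3.14, 3.14], [-1.21, 2.06], [-1.07, 1.41], [-3.16, 2.05], [-2.99, -0.16], [-3.1, 3.1]. Speed limits (rad/s): [2.79, 2.79, 3.14, 3.14, 3.14, 3.14].

### API

Orientations are given as a unit quaternion [x, y, z, w].
In Python, from workcell import r gives the robot as it stands.
- The arm moves only by the tool carry_out, never from a script. Its argument "rows" is a list of rows, each a list of 3 entries, a list of its own where there are three numbers: the shift along the tool's x, y, z in mm, then the turn about the tool's z in rad, then the opening, from -1 (shut) to 1 (fully open), so that 0 is half open. In form: [[[x, y, z], twist, claw], ...]. A call has 1 to 5 rows; each row shifts and turns the commanded pose from where the row before left it, along the tool's axes as they then stand; what a row does not reach is not made up. A row lasts 1/10 s, in which the tool goes at most 50 mm and 8.59 degrees, less where a joint would pass 70% of its speed; a pose out of reach is approached as far as the arm can. A call with a gripper value outside its range is refused whole. The fingers move at their own pace and stop on an object; the grip force is fixed at half the most. Time passes only in rows, so rows that do not move let the fingers close. It gives the time, the measured TCP pose, the force, the opening and the grip force at its end, in the units of the state.
- r.sense(): the state, without advancing time (a new reading comes with each control period).
- r.grab_frame(name): name is "side" or "top" or "wrist"; returns the picture (480x640x3 uint8, blue, green, red); there is no depth.
- r.camera_params(name): a dict with "fx", "fy", "cx", "cy" (pixels), "distortion" ([k1, k2, p1, p2, k3] as OpenCV has them; the pictures are not rectified), "pose" (4x4, takes a point from camera to world coordinates). Camera axes: x right, y down, z forward; pixel columns grow to the right and rows downward; lengths in mm; the calibration is good to about 2 mm. A picture is of the moment at which its call begins: read the wrist's pose just before it. camera_params takes no time and is no camera call; for the wrist camera it gives the pose at the moment of the call.
- r.close_job(): hands the job in; it is judged then, once.
The state is a dict: "t": time; "joints": joint angles; "joint_velocities": joint speeds; "joint_efforts": joint torques, N m; "ee_pos": TCP position; "tcp_rot": TCP orientation; "wrist_force": force on the tool from outside, world axes, zero at the start; "ft_torque": the same for the moment, N m; "finger_gap": opening from 0.0 (shut) to 1.0 (fully open); "finger_force": force on a finger pad.
Only numpy, scipy, OpenCV 4.12 (cv2) and the standard library are available. Lean on these libraries where they do the work, as an engineer would, in place of code of your own. Each camera call takes 0.05 s, during which the arm holds its last target. There are 200 camera calls.

## Working session

There is one attempt and no reset: what is moved stays moved. The work goes in short steps, Python scripts to look and compute and a tool call to move; the robot and the scene stay as the last step left them, time stands still between calls to the robot, and variables do not carry over. Pictures are saved under pics/ and viewed, at most 10 in all, crops included, and the job is handed in when it is done.

Besides the shell and the picture viewer there is one more tool, called after "Call:" by a JSON object that holds its "name" and its "arguments", one argument or row to a line. carry_out: Moves the arm, as the interface text tells. Its arguments: {"type":"object","properties":{"rows":{"type":"array","items":{"type":"array"}}},"required":["rows"]}

```bash
mkdir -p pics; python3 - <<'E'
from workcell import r
import cv2
print(r.sense())
for n in ("top","side"):
    cv2.imwrite(f"pics/{n}0.png",r.grab_frame(n))
    p=r.camera_params(n);print(n,p)
E
```

```text
{'t': 0.0, 'joints': array([-1.07239145e+00,  3.85530431e-01,  6.58406750e-03, -4.89261802e-04,
       -1.19400270e+00, -2.58622258e-01]), 'joint_velocities': array([ 6.56488459e-04, -1.59953872e-03,  2.39933687e-05,  7.62320475e-04,
       -4.61179595e-05, -7.28297285e-04]), 'joint_efforts': array([ 2.41369780e-04, -3.92288804e+01,  1.88405871e+01,  4.18621168e+00,
       -4.56518479e-03,  7.68489656e-06]), 'ee_pos': array([ 148.31270203, -606.52558395,  230.22246511]), 'tcp_rot': array([-1.19514621e-01,  9.92831831e-01,  1.08419977e-03, -1.86482144e-04]), 'wrist_force': array([-0.06346558, -0.1979166 , -0.00077287]), 'ft_torque': array([ 0.0083473 , -0.03207298, -0.05027266]), 'finger_force': 0.0, 'finger_gap': 1.0014874144626507}
top {'fx': 480.1005534281432, 'fy': 480.1005534281432, 'cx': 320.34795599458084, 'cy': 248.870203377137, 'distortion': array([0.04345636, 0.        , 0.        , 0.        , 0.        ]), 'pose': array([[ 4.34139929e-03, -9.86004367e-01,  1.66662953e-01,
         4.02636705e+02],
       [-9.99538303e-01, -9.29074958e-03, -2.89285932e-02,
         1.62577517e+02],
       [ 3.00721430e-02, -1.66460415e-01, -9.85589467e-01,
         9.91126660e+02],
       [ 0.00000000e+00,  0.00000000e+00,  0.00000000e+00,
         1.00000000e+00]])}
side {'fx': 593.8778998826753, 'fy': 593.8778998826753, 'cx': 314.53678369614664, 'cy': 242.42976530515367, 'distortion': array([0.05745318, 0.        , 0.        , 0.        , 0.        ]), 'pose': array([[ 9.51987201e-01, -1.79447645e-01,  2.48030063e-01,
         3.09700048e+02],
       [-3.05926587e-01, -5.87730103e-01,  7.48987483e-01,
        -6.88442269e+02],
       [ 1.13706944e-02, -7.88905488e-01, -6.14409341e-01,
         7.57714153e+02],
       [ 0.00000000e+00,  0.00000000e+00,  0.00000000e+00,
         1.00000000e+00]])}
```

View pics/top0.png

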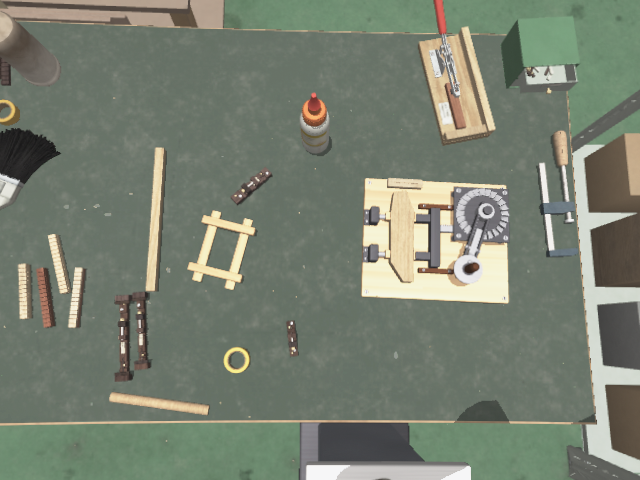

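View pics/side0.png

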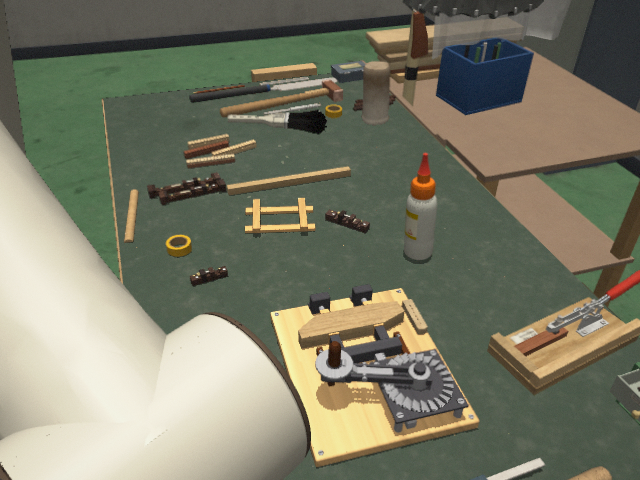

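The top view shows the fixture at about (435,240), aligned roughly with the world axes. The spindle is at (486,211), the post at (469,267), the block at (402,237) and the rack at (222,250). The side view confirms the layout. Next I'll zoom in to get finer pixel positions.

```bash
cat > h.py <<'E'
import numpy as np, cv2
from workcell import r
def ray(n,uv,p=None):
    p=p or r.camera_params(n)
    K=np.array([[p['fx'],0,p['cx']],[0,p['fy'],p['cy']],[0,0,1]])
    q=cv2.undistortPoints(np.array(uv,float).reshape(-1,1,2),K,p['distortion']).reshape(-1,2)
    T=p['pose']; d=np.c_[q,np.ones(len(q))]@T[:3,:3].T
    return T[:3,3],d
def at_z(n,uv,z,p=None):
    o,d=ray(n,uv,p); z=np.broadcast_to(z,len(d))
    return o+d*((z-o[2])/d[:,2])[:,None]
def proj(n,P,p=None):
    p=p or r.camera_params(n)
    K=np.array([[p['fx'],0,p['cx']],[0,p['fy'],p['cy']],[0,0,1]])
    Ti=np.linalg.inv(p['pose'])
    return cv2.projectPoints(np.array(P,float).reshape(-1,3),cv2.Rodrigues(Ti[:3,:3])[0],Ti[:3,3],K,p['distortion'])[0].reshape(-1,2)
def fix(f,P): # f=(x,y,yaw)
    c,s=np.cos(f[2]),np.sin(f[2]); P=np.atleast_2d(np.array(P,float))
    return np.c_[f[0]+c*P[:,0]-s*P[:,1],f[1]+s*P[:,0]+c*P[:,1],P[:,2]]
E
python3 - <<'E'
import cv2
a=cv2.imread('pics/top0.png')
c1=cv2.resize(a[165:315,350:530],None,fx=4,fy=4,interpolation=cv2.INTER_CUBIC)
cv2.imwrite('pics/c1.png',c1)
cv2.imwrite('pics/c2.png',cv2.resize(a[190:310,170:350],None,fx=4,fy=4,interpolation=cv2.INTER_CUBIC))
E
```

```text
(no output)
```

View pics/c1.png

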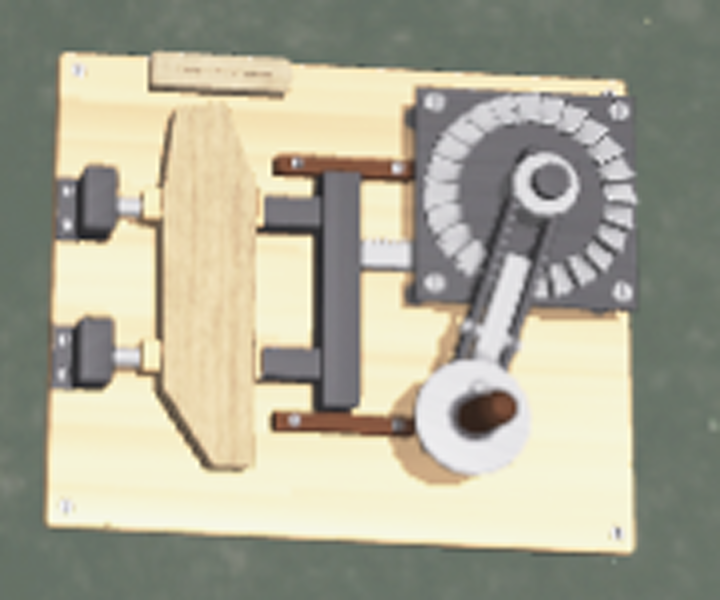

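View pics/c2.png

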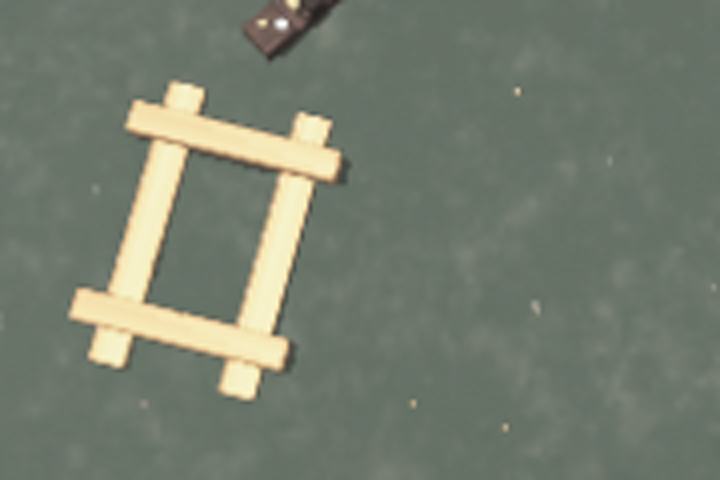

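The zoom gives board corners in crop pixels at (62,52), (625,82), (635,550) and (47,525). The ring centre is (473,417) and the spindle (546,182). The bearers' centres in the rack crop are (234,141) and (180,329).

```bash
python3 - <<'E'
from h import *
from scipy.optimize import least_squares
A=lambda L,o:np.array(L,float)/4+np.array(o)-0.375
c=A([(62,52),(625,82),(635,550),(47,525)],(350,165))
W=at_z('top',c,18); print(W.round(1))
M=[(125,150,18),(125,-150,18),(-125,-150,18),(-125,150,18)]
s=A([(546,182)],(350,165)); Ws=at_z('top',s,85); print('sp',Ws.round(1))
f=least_squares(lambda f:(np.r_[fix(f,M)-W,fix(f,[50,-100,85])-Ws])[:,:2].ravel(),[590,-75,0])
print(f.x,f.fun.round(1)); f=f.x
print('spindle',fix(f,[50,-100,85]).round(1))
ring=at_z('top',A([(473,417)],(350,165)),85); post=at_z('top',A([(503,404)],(350,165)),127)
print('ring',ring.round(1),'posttop',post.round(1),'r',np.hypot(*(ring-fix(f,[50,-100,85]))[0,:2]))
d=(ring-fix(f,[50,-100,85]))[0]; print('angle',np.arctan2(d[1],d[0]))
b=at_z('top',A([(160,185),(160,385),(257,190),(257,465),(208,468),(210,103)],(350,165)),44);print('block',b.round(1))
k=at_z('top',A([(130,100),(342,150),(340,182),(125,130),(75,290),(290,338),(285,370),(70,318)],(170,190)),22);print(k.round(1))
a,bb=k[:4].mean(0),k[4:].mean(0);print('rack',(a+bb)/2,'sep',a-bb,np.arctan2(*(a-bb)[1::-1]), [np.arctan2(*(k[i]-k[j])[1::-1])-np.pi/2 for i,j in((0,1),(3,2),(4,5),(7,6))])
S=lambda uv,z:at_z('side',uv,z).round(1)
print('side proj of spindle, ring',proj('side',[fix(f,[50,-100,85])[0],ring[0]]).round(1),proj('side',fix(f,M)).round(0))
E
```

```text
[[ 720.7   40.    18. ]
 [ 707.5 -257.7   18. ]
 [ 461.2 -248.    18. ]
 [ 471.4   50.4   18. ]]
sp [[ 635.6 -187.3   85. ]]
[ 5.90013567e+02 -1.00183201e+02 -3.57404449e-02] [ -0.4   5.2   2.    3.2  -1.5   2.4  -0.9   3.8   0.8 -14.6]
spindle [[ 636.4 -201.9   85. ]]
ring [[ 519.7 -146.3   85. ]] posttop [[ 520.4 -146.   127. ]] r 129.23954533767397
angle 2.69686506199631
block [[642.6  -5.9  44. ]
 [539.8  -3.9  44. ]
 [640.5 -55.4  44. ]
 [500.  -51.5  44. ]
 [498.3 -27.   44. ]
 [686.  -32.5  44. ]]
[[635.5 377.1  22. ]
 [610.5 268.3  22. ]
 [593.8 268.9  22. ]
 [619.7 378.9  22. ]
 [536.9 400.1  22. ]
 [513.4 291.8  22. ]
 [497.2 293.8  22. ]
 [522.7 401.8  22. ]]
rack [566.20798957 335.08808262  22.        ] sep [ 97.3436771 -23.5624512   0.       ] -0.2374864470974893 [np.float64(-0.22541594036656698), np.float64(-0.23132308006502056), np.float64(-0.2143094553898759), np.float64(-0.23207210583492222)]
side proj of spindle, ring [[421.9 371.7]
 [332.6 361.5]] [[400. 285.]
 [478. 418.]
 [314. 458.]
 [268. 309.]]
```

```bash
python3 - <<'E'
import cv2
a=cv2.imread('pics/side0.png')
cv2.imwrite('pics/c3.png',cv2.resize(a[280:470,265:480],None,fx=3.2,fy=3.2,interpolation=cv2.INTER_CUBIC))
from h import *
print(proj('side',[[635.6,-187.3,85],[636.4,-201.9,85],[636.4,-201.9,50],[519.7,-146.3,85],[520.4,-146,127]]))
E
```

```text
[[416.92075584 364.28979185]
 [421.88088607 371.73199039]
 [419.05013283 387.37148223]
 [332.57833839 361.55139252]
 [333.84696016 341.53440374]]
```

View pics/c3.png

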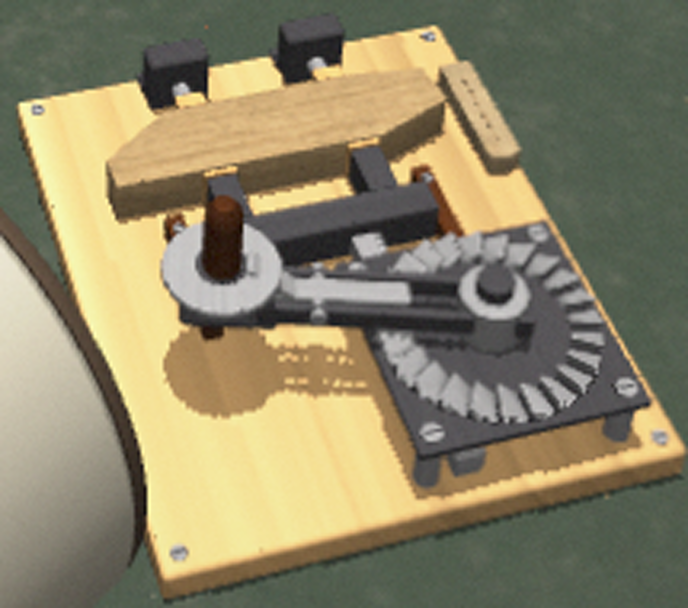

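Call:
{"name": "carry_out", "arguments": {
  "rows": [
    [[-31.3, 23.9, 0], 0, 1],
    [[-31.3, 23.9, 0], 0, 1],
    [[-31.3, 23.9, 0], 0, 1],
    [[-31.3, 23.9, 0], 0, 1],
    [[-31.3, 23.9, 0], 0, 1]
  ]
}}

```text
t: 0.6
ee_pos: [272.7, -452.3, 230.9]
tcp_rot: [-0.119, 0.993, 0.0, -0.0]
wrist_force: [0.6, -0.6, -0.0]
finger_gap: 0.994
finger_force: 0.0
```

Call:
{"name": "carry_out", "arguments": {
  "rows": [
    [[-31.3, 23.9, 0], 0, 1],
    [[-31.3, 23.9, 0], 0, 1],
    [[-31.3, 23.9, 0], 0, 1],
    [[-31.3, 23.9, 0], 0, 1],
    [[-31.3, 23.9, 0], 0, 1]
  ]
}}

```text
t: 1.1
ee_pos: [396.3, -299.0, 231.1]
tcp_rot: [-0.12, 0.993, 0.0, -0.0]
wrist_force: [1.0, -0.7, 0.9]
finger_gap: 1.002
finger_force: 0.0
```

Call:
{"name": "carry_out", "arguments": {
  "rows": [
    [[-31.3, 23.9, 0], 0, 1],
    [[-31.3, 23.9, 0], 0, 1],
    [[-31.3, 23.9, 0], 0, 1],
    [[-31.3, 23.9, 0], 0, 1],
    [[-31.3, 23.9, 0], 0, 1]
  ]
}}

```text
t: 1.6
ee_pos: [519.9, -145.8, 231.0]
tcp_rot: [-0.12, 0.993, 0.0, -0.0]
wrist_force: [-0.3, -0.1, 0.2]
finger_gap: 1.002
finger_force: 0.0
```

Call:
{"name": "carry_out", "arguments": {
  "rows": [
    [[0, 0, 0], 0.145, 1],
    [[0, 0, 0], 0.145, 1],
    [[0, 0, 0], 0.145, 1],
    [[0, 0, 0], 0.146, 1],
    [[0, 0, 0], 0, 1]
  ]
}}

```text
t: 2.1
ee_pos: [519.1, -147.2, 230.8]
tcp_rot: [0.17, 0.986, 0.0, -0.001]
wrist_force: [-0.1, -0.9, 0.5]
finger_gap: 1.002
finger_force: 0.0
```

```bash
python3 - <<'E'
from h import *
s=r.sense(); p=r.camera_params('wrist'); f=r.grab_frame('wrist'); cv2.imwrite('pics/w1.png',f)
print(s['t'],s['ee_pos'],s['tcp_rot'],s['wrist_force'],s['finger_gap'],s['joints']); print(p['fx'],p['cx'],p['cy'],p['pose'].round(3))
print(proj('wrist',[[520,-146.2,85],[520,-146.2,127],[635.6,-187.3,85]],p))
np.save('w1p.npy',p,allow_pickle=True)
E
```

```text
2.1 [ 519.08257102 -147.2110497   230.84399191] [ 1.69644857e-01  9.85505118e-01  8.06753329e-06 -5.32968439e-04] [-0.06594727 -0.93689754  0.4787362 ] 1.0024755935780532 [ 2.42104329e-02  2.40483758e-01 -2.02146759e-01 -2.45597348e-04
 -1.12920850e+00 -1.93584031e+00]
378.10812339855994 316.89810568651546 245.3506136493459 [[ 3.34000e-01  9.06000e-01  2.61000e-01  4.53374e+02]
 [ 9.43000e-01 -3.21000e-01 -9.30000e-02 -1.23366e+02]
 [-0.00000e+00  2.77000e-01 -9.61000e-01  3.74322e+02]
 [ 0.00000e+00  0.00000e+00  0.00000e+00  1.00000e+00]]
[[317.98586709 229.45206759]
 [318.12934506 244.070777  ]
 [317.72152374 365.46843985]]
```

View pics/w1.png

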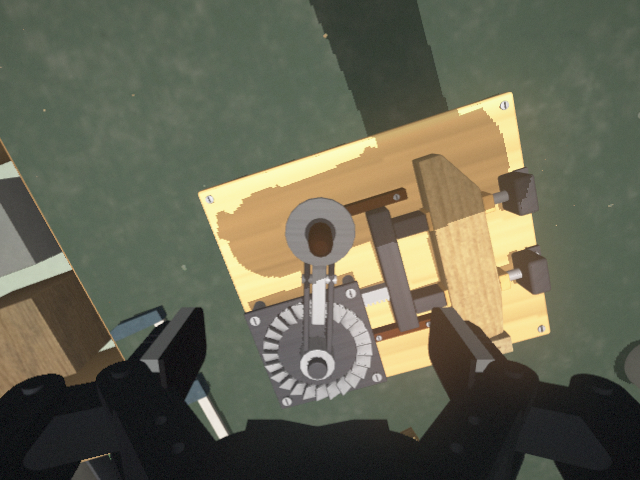

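The wrist view puts the ring at (320,231), predicted (318,229), and the spindle at (317,366), predicted (318,365). The estimate is therefore good to about 2 mm. Now I'll lower the fingers around the post.

Call:
{"name": "carry_out", "arguments": {
  "rows": [
    [[-1.5, 2, 10], 0, -0.2],
    [[0, 0, 20], 0, -0.2],
    [[0, 0, 20], 0, -0.2],
    [[0, 0, 25], 0, -0.2],
    [[0, 0, 20], 0, -0.2]
  ]
}}

```text
t: 2.65
ee_pos: [520.7, -145.8, 134.2]
tcp_rot: [0.169, 0.986, 0.0, -0.001]
wrist_force: [0.2, 0.6, -0.1]
finger_gap: 0.401
finger_force: 0.0
```

```bash
python3 - <<'E'
from h import *
s=r.sense(); p=r.camera_params('wrist'); f=r.grab_frame('wrist'); cv2.imwrite('pics/w2.png',f)
print(s['t'],s['ee_pos'],s['tcp_rot'],s['wrist_force'],s['finger_gap'])
print(proj('wrist',[[521.5,-145.1,85],[521.5,-145.1,127],[635.6,-187.3,85]],p),proj('wrist',[s['ee_pos']],p))
E
```

```text
2.65 [ 520.65815667 -145.80245763  134.20621366] [ 1.68944185e-01  9.85625159e-01  5.26503172e-05 -9.51577178e-04] [ 0.23379702  0.64650749 -0.05641325] 0.4014383501385984
[[317.8667677  271.8527787 ]
 [318.05325478 305.05578918]
 [314.80701901 453.2474181 ]] [[315.83017294 311.2338873 ]]
```

View pics/w2.png

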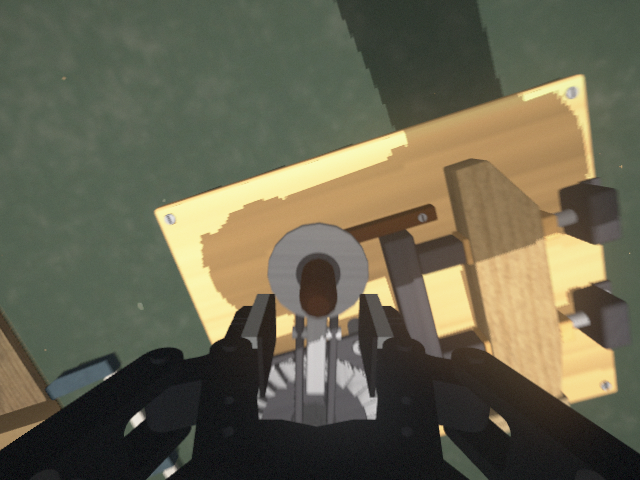

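Ring at (318,271) matches the prediction (318,272), and the fingers are centred on the post at column 318. Descending beside the post.

Call:
{"name": "carry_out", "arguments": {
  "rows": [
    [[0, 0, 15], 0, -0.2],
    [[0, 0, 15], 0, -0.2],
    [[0, 0, 9], 0, -0.35],
    [[0, 0, 0], 0, -0.47],
    [[0, 0, 0], 0, -0.47]
  ]
}}

```text
t: 3.2
ee_pos: [521.8, -146.0, 97.7]
tcp_rot: [0.169, 0.986, -0.0, 0.0]
wrist_force: [0.1, -0.8, 1.0]
finger_gap: 0.266
finger_force: 0.0
```

Call:
{"name": "carry_out", "arguments": {
  "rows": [
    [[0, 0, 3], 0, -0.47],
    [[0, 0, 3], 0, -0.47],
    [[0, 1, 0], 0, -0.47],
    [[0, 0.7, 0], 0, -0.47],
    [[0, 0, 0], 0, -0.47]
  ]
}}

```text
t: 3.7
ee_pos: [522.2, -144.3, 91.5]
tcp_rot: [0.17, 0.986, 0.0, 0.0]
wrist_force: [-0.6, -0.1, 0.0]
finger_gap: 0.265
finger_force: 0.0
```

Call:
{"name": "carry_out", "arguments": {
  "rows": [
    [[0, 0.7, 0], 0, -0.47],
    [[0, 0.7, 0], 0, -0.47],
    [[0, 0.7, 0], 0, -0.47],
    [[0, 0.4, 0], 0, -0.47],
    [[0, 0, 0], 0, -0.47]
  ]
}}

```text
t: 4.2
ee_pos: [522.7, -142.5, 91.4]
tcp_rot: [0.17, 0.985, -0.0, -0.0]
wrist_force: [-1.1, -4.3, 2.0]
finger_gap: 0.267
finger_force: 2.1
```

Call:
{"name": "carry_out", "arguments": {
  "rows": [
    [[0, 0.5, 0], 0, -0.47],
    [[0, 0.5, 0], 0, -0.47],
    [[0, 0.5, 0], 0, -0.47],
    [[0, 0, 0], 0, -0.47],
    [[0, 0, 0], 0, -0.47]
  ]
}}

```text
t: 4.7
ee_pos: [523.0, -141.4, 91.4]
tcp_rot: [0.17, 0.985, -0.001, -0.0]
wrist_force: [-0.7, -6.8, 0.2]
finger_gap: 0.263
finger_force: 3.3
```

Call:
{"name": "carry_out", "arguments": {
  "rows": [
    [[0, 0.5, 0], 0, -0.47],
    [[0, 0.5, 0], 0, -0.47],
    [[0, 0.5, 0], 0, -0.47],
    [[0, 0.5, 0], 0, -0.47],
    [[0, 0, 0], 0, -0.47]
  ]
}}

```text
t: 5.2
ee_pos: [523.4, -140.2, 91.4]
tcp_rot: [0.17, 0.985, -0.001, -0.001]
wrist_force: [-1.2, -9.9, 1.6]
finger_gap: 0.267
finger_force: 4.8
```

Call:
{"name": "carry_out", "arguments": {
  "rows": [
    [[0, 0.5, 0], 0, -0.47],
    [[0, 0.5, 0], 0, -0.47],
    [[0, 0.5, 0], 0, -0.47],
    [[0, 0.5, 0], 0, -0.47],
    [[0, 0, 0], 0, -0.47]
  ]
}}

```text
t: 5.7
ee_pos: [523.8, -138.8, 91.4]
tcp_rot: [0.17, 0.985, -0.001, -0.001]
wrist_force: [-0.6, -11.0, 0.9]
finger_gap: 0.263
finger_force: 5.7
```

Call:
{"name": "carry_out", "arguments": {
  "rows": [
    [[0, 0.6, 0], 0, -0.47],
    [[0, 0.6, 0], 0, -0.47],
    [[0, 0.6, 0], 0, -0.47],
    [[0, 0.6, 0], 0, -0.47],
    [[0, 0, 0], 0, -0.47]
  ]
}}

```text
t: 6.2
ee_pos: [524.5, -136.8, 91.4]
tcp_rot: [0.17, 0.985, -0.002, -0.001]
wrist_force: [-1.9, -12.8, 1.3]
finger_gap: 0.261
finger_force: 6.4
```

The post has given and the push is steady at about 12.7 N. Next I'll lower onto the plate.

Call:
{"name": "carry_out", "arguments": {
  "rows": [
    [[0, 0, 1.2], 0, -0.47],
    [[0, 0, 1.2], 0, -0.47],
    [[0, 0, 1.2], 0, -0.47],
    [[0, 0, 1.2], 0, -0.47],
    [[0, 0, 0], 0, -0.47]
  ]
}}

```text
t: 6.7
ee_pos: [524.6, -137.0, 88.0]
tcp_rot: [0.17, 0.986, -0.002, -0.001]
wrist_force: [-3.6, -11.3, 7.6]
finger_gap: 0.268
finger_force: 6.6
```

Call:
{"name": "carry_out", "arguments": {
  "rows": [
    [[0, 0.8, 0], 0, -0.47],
    [[0, 0, 0.8], 0, -0.47],
    [[0, 0, 0.8], 0, -0.47],
    [[0, 0, 0], 0, -0.47],
    [[0, 0, 0], 0, -0.47]
  ]
}}

```text
t: 7.2
ee_pos: [524.9, -136.4, 86.5]
tcp_rot: [0.17, 0.986, -0.002, -0.001]
wrist_force: [-5.0, -13.8, 8.9]
finger_gap: 0.265
finger_force: 6.8
```

Call:
{"name": "carry_out", "arguments": {
  "rows": [
    [[0, -0.8, 0.7], 0, -0.47],
    [[0, -0.4, 0.7], 0, -0.47],
    [[0, 0, 0.7], 0, -0.47],
    [[0, 0, 0.7], 0, -0.47],
    [[0, 0, 0], 0, -0.47]
  ]
}}

```text
t: 7.7
ee_pos: [524.5, -137.3, 84.2]
tcp_rot: [0.169, 0.986, -0.002, -0.001]
wrist_force: [-6.1, -10.9, 12.3]
finger_gap: 0.269
finger_force: 8.7
```

Call:
{"name": "carry_out", "arguments": {
  "rows": [
    [[0, 0.2, 0.5], 0, -0.47],
    [[0, 0, 0.5], 0, -0.47],
    [[0, 0, 0.5], 0, -0.47],
    [[0, 0, 0], 0, -0.47],
    [[0, 0, 0], 0, -0.47]
  ]
}}

```text
t: 8.2
ee_pos: [524.2, -137.1, 82.9]
tcp_rot: [0.169, 0.986, -0.002, -0.001]
wrist_force: [-6.5, -10.8, 13.2]
finger_gap: 0.262
finger_force: 9.2
```

Call:
{"name": "carry_out", "arguments": {
  "rows": [
    [[0, 0, 0.6], 0, -0.47],
    [[0, 0, 0.6], 0, -0.47],
    [[0, 0, 0.6], 0, -0.47],
    [[0, 0, 0.6], 0, -0.47],
    [[0, 0, 0], 0, -0.47]
  ]
}}

```text
t: 8.7
ee_pos: [523.6, -136.9, 80.5]
tcp_rot: [0.17, 0.986, -0.002, -0.002]
wrist_force: [-7.3, -10.8, 15.0]
finger_gap: 0.266
finger_force: 10.3
```

Call:
{"name": "carry_out", "arguments": {
  "rows": [
    [[0, 0, 0.6], 0, -0.47],
    [[0, 0, 0.6], 0, -0.47],
    [[0, 0, 0.6], 0, -0.47],
    [[0, 0, 0], 0, -0.47],
    [[0, 0, 0], 0, -0.47]
  ]
}}

```text
t: 9.2
ee_pos: [523.1, -136.9, 78.7]
tcp_rot: [0.17, 0.985, -0.002, -0.002]
wrist_force: [-9.2, -9.7, 17.1]
finger_gap: 0.267
finger_force: 11.1
```

Call:
{"name": "carry_out", "arguments": {
  "rows": [
    [[0.8, 0, 0], 0, -0.47],
    [[0.8, 0, 0], 0, -0.47],
    [[0.8, 0, 0], 0, -0.47],
    [[0, 0, 0], 0, -0.47],
    [[0, 0, 0], 0, -0.47]
  ]
}}

```text
t: 9.7
ee_pos: [523.2, -136.5, 78.8]
tcp_rot: [0.169, 0.986, -0.002, 0.0]
wrist_force: [-2.7, -11.9, 11.0]
finger_gap: 0.267
finger_force: 11.1
```

```bash
python3 - <<'E'
from h import *
s=r.sense(); p=r.camera_params('wrist'); f=r.grab_frame('wrist')
print(s['ee_pos'],s['wrist_force'],s['ft_torque'])
g=r.grab_frame('side'); h=r.grab_frame('top')
S=cv2.resize(g[300:430,280:440],(640,520),interpolation=cv2.INTER_CUBIC)
cv2.imwrite('pics/s3.png',S)
cv2.imwrite('pics/w3.png',f); cv2.imwrite('pics/t3.png',h)
E
```

```text
[ 523.24750993 -136.45864225   78.7533927 ] [ -2.7380237  -11.91260855  10.98971754] [-3.48428163  1.12748001 -0.06024784]
```

View pics/s3.png

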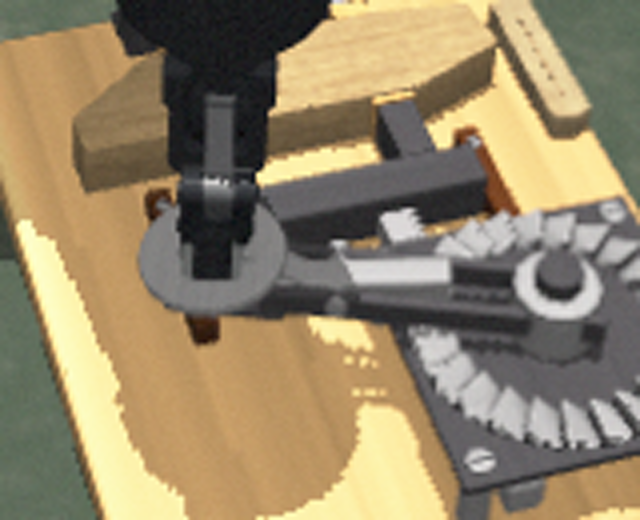

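The plate is visibly tilted down around (215,255) in the crop, and the fingers sit astride the post. I'll press slightly deeper, then ease back.

Call:
{"name": "carry_out", "arguments": {
  "rows": [
    [[0, 0, 0.8], 0, -0.47],
    [[0, 0, 0], 0, -0.47],
    [[0, -1.5, 0], 0, -0.47],
    [[0, -1.5, 0], 0, -0.47],
    [[0, 0, 0], 0, -0.47]
  ]
}}

```text
t: 10.35
ee_pos: [522.2, -138.9, 78.3]
tcp_rot: [0.169, 0.986, -0.002, 0.0]
wrist_force: [-4.8, -10.3, 13.6]
finger_gap: 0.265
finger_force: 10.6
```

Call:
{"name": "carry_out", "arguments": {
  "rows": [
    [[0, -1.2, 0], 0, -0.47],
    [[0, -1.2, 0], 0, -0.47],
    [[0, -1.2, 0], 0, -0.47],
    [[0, -1.2, 0], 0, -0.47],
    [[0, 0, 0], 0, -0.47]
  ]
}}

```text
t: 10.85
ee_pos: [521.0, -142.8, 78.3]
tcp_rot: [0.169, 0.986, -0.001, 0.001]
wrist_force: [-3.3, -7.2, 13.4]
finger_gap: 0.265
finger_force: 9.0
```

Call:
{"name": "carry_out", "arguments": {
  "rows": [
    [[0, -1.2, 0], 0, -0.47],
    [[0, -1.2, 0], 0, -0.47],
    [[0, -1.2, 0], 0, -0.47],
    [[0, -1.2, 0], 0, -0.47],
    [[0, 0, 0], 0, -0.47]
  ]
}}

```text
t: 11.35
ee_pos: [519.8, -146.7, 78.0]
tcp_rot: [0.169, 0.986, -0.001, 0.001]
wrist_force: [-3.9, -4.8, 11.5]
finger_gap: 0.265
finger_force: 7.3
```

```bash
python3 - <<'E'
from h import *
print(r.sense()['wrist_force'])
h=r.grab_frame('top'); a=cv2.imread('pics/top0.png')
cc=lambda x:cv2.resize(x[200:290,390:510],(400,300),interpolation=cv2.INTER_CUBIC)
cv2.imwrite('pics/t4.png',np.hstack([cc(a),cc(h)]))
E
```

```text
[-3.91335241 -4.76885855 11.47808217]
```

View pics/t4.png

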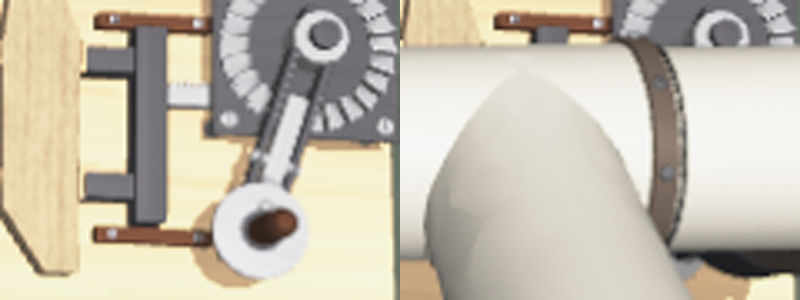

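The arm hides the lever from above. The force is falling slowly with travel, about 0.6 N/mm, so the hook is free and the lever is following. I'll continue round the arc.

Call:
{"name": "carry_out", "arguments": {
  "rows": [
    [[-0.1, -5, 0], -0.04, -0.47],
    [[-0.1, -5, 0], -0.04, -0.47],
    [[-0.1, -5, 0], -0.04, -0.47],
    [[-0.1, -5, 0], -0.04, -0.47],
    [[0, 0, 0], 0, -0.47]
  ]
}}

```text
t: 11.9
ee_pos: [514.4, -165.1, 77.0]
tcp_rot: [0.09, 0.996, 0.0, 0.001]
wrist_force: [-2.5, 0.6, 6.7]
finger_gap: 0.261
finger_force: 4.8
```

Call:
{"name": "carry_out", "arguments": {
  "rows": [
    [[-0.15, -6.2, 0], -0.05, -0.47],
    [[-0.15, -6.2, 0], -0.05, -0.47],
    [[-0.15, -6.2, 0], -0.05, -0.47],
    [[-0.15, -6.2, 0], -0.05, -0.47],
    [[0, 0, 0], 0, -0.47]
  ]
}}

```text
t: 12.4
ee_pos: [512.0, -190.1, 76.8]
tcp_rot: [-0.01, 1.0, -0.0, 0.0]
wrist_force: [-2.3, -0.8, 7.6]
finger_gap: 0.265
finger_force: 5.0
```

Call:
{"name": "carry_out", "arguments": {
  "rows": [
    [[-0.15, -6.2, 0], -0.05, -0.47],
    [[-0.15, -6.2, 0], -0.05, -0.47],
    [[-0.15, -6.2, 0], -0.05, -0.47],
    [[-0.15, -6.2, 0], -0.05, -0.47],
    [[-0.15, -6.2, 0], -0.05, -0.47]
  ]
}}

```text
t: 12.9
ee_pos: [515.7, -220.5, 76.7]
tcp_rot: [-0.135, 0.991, 0.0, -0.0]
wrist_force: [-4.7, -1.7, 8.0]
finger_gap: 0.263
finger_force: 4.1
```

Call:
{"name": "carry_out", "arguments": {
  "rows": [
    [[0.1, -6.2, 0], -0.05, -0.47],
    [[0.1, -6.2, 0], -0.05, -0.47],
    [[0, -6.2, 0], -0.05, -0.47],
    [[0, -6.2, 0], -0.05, -0.47],
    [[0, -6.2, 0], -0.05, -0.47]
  ]
}}

```text
t: 13.4
ee_pos: [527.0, -249.7, 76.9]
tcp_rot: [-0.257, 0.966, -0.0, -0.0]
wrist_force: [-4.1, -2.3, 7.1]
finger_gap: 0.265
finger_force: 4.0
```

Call:
{"name": "carry_out", "arguments": {
  "rows": [
    [[-0.1, -6.2, 0], -0.05, -0.47],
    [[-0.1, -6.2, 0], -0.05, -0.47],
    [[-0.1, -6.2, 0], -0.05, -0.47],
    [[0, 0, 0], 0, -0.47],
    [[0, 0, 0], 0, -0.47]
  ]
}}

```text
t: 13.9
ee_pos: [537.4, -265.7, 77.1]
tcp_rot: [-0.328, 0.945, -0.001, -0.0]
wrist_force: [-3.7, -4.9, 6.3]
finger_gap: 0.267
finger_force: 4.9
```

Call:
{"name": "carry_out", "arguments": {
  "rows": [
    [[0, -4, 0], -0.03, -0.47],
    [[0, -4, 0], -0.03, -0.47],
    [[0, -2.5, 0], -0.02, -0.47],
    [[0, 0, 0], 0, -0.47],
    [[0, 0, 0], 0, -0.47]
  ]
}}

```text
t: 14.4
ee_pos: [542.8, -272.4, 76.4]
tcp_rot: [-0.366, 0.931, 0.001, -0.001]
wrist_force: [-5.0, 0.9, 7.1]
finger_gap: 0.267
finger_force: 4.0
```

Call:
{"name": "carry_out", "arguments": {
  "rows": [
    [[0, -1.2, 0], -0.01, -0.47],
    [[0, -1.2, 0], -0.01, -0.47],
    [[0, 0, 0], 0, -0.47],
    [[0, 0, 0], 0, -0.47],
    [[0, 0, 0], 0, -0.47]
  ]
}}

```text
t: 14.9
ee_pos: [544.0, -273.8, 76.2]
tcp_rot: [-0.375, 0.927, 0.001, -0.002]
wrist_force: [-5.3, 1.0, 6.5]
finger_gap: 0.263
finger_force: 4.0
```

Call:
{"name": "carry_out", "arguments": {
  "rows": [
    [[0, -1.2, 0], -0.01, -0.47],
    [[0, -1.2, 0], -0.01, -0.47],
    [[0, -0.6, 0], 0, -0.47],
    [[0, 0, 0], 0, -0.47],
    [[0, 0, 0], 0, -0.47]
  ]
}}

```text
t: 15.4
ee_pos: [544.6, -274.6, 76.1]
tcp_rot: [-0.384, 0.923, 0.003, -0.003]
wrist_force: [-7.7, 6.7, 10.8]
finger_gap: 0.263
finger_force: 7.6
```

The lever is on its stop: the force jumped to about 10 N and travel is about 1.1 rad. I'll back off, rise and turn for the block.

Call:
{"name": "carry_out", "arguments": {
  "rows": [
    [[0, 2, 0], 0, -0.47],
    [[0, 1.5, -5], 0, -0.47],
    [[0, 0, -10], 0, -0.47],
    [[0, 0, -30], 0, -0.47],
    [[0, 0, -40], 0, -0.47]
  ]
}}

```text
t: 15.9
ee_pos: [544.5, -273.4, 159.7]
tcp_rot: [-0.384, 0.923, 0.002, -0.001]
wrist_force: [1.1, 0.5, -0.2]
finger_gap: 0.268
finger_force: 0.0
```

Call:
{"name": "carry_out", "arguments": {
  "rows": [
    [[0, 0, -10], 0.137, 0.6],
    [[0, 0, -10], 0.137, 0.6],
    [[0, 0, -10], 0.137, 0.6],
    [[0, 0, 0], 0.137, 0.6],
    [[0, 0, 0], 0.137, 0.6]
  ]
}}

```text
t: 16.4
ee_pos: [546.1, -273.9, 191.4]
tcp_rot: [-0.049, 0.999, 0.0, 0.001]
wrist_force: [-0.7, -0.7, -0.5]
finger_gap: 0.798
finger_force: 0.0
```

Call:
{"name": "carry_out", "arguments": {
  "rows": [
    [[0, 0, 0], 0.138, 0.6],
    [[0, 0, 0], 0, 0.6]
  ]
}}

```text
t: 16.6
ee_pos: [545.8, -273.9, 190.8]
tcp_rot: [0.017, 1.0, 0.0, 0.0]
wrist_force: [0.7, -0.3, -0.2]
finger_gap: 0.802
finger_force: 0.0
```

Call:
{"name": "carry_out", "arguments": {
  "rows": [
    [[-6, 40, 0], 0, 0.6],
    [[-6, 40, 0], 0, 0.6],
    [[-6, 40, 0], 0, 0.6],
    [[-6, 40, 0], 0, 0.6],
    [[-6, 40, 0], 0, 0.6]
  ]
}}

```text
t: 17.1
ee_pos: [582.5, -73.6, 190.9]
tcp_rot: [0.015, 1.0, 0.0, 0.0]
wrist_force: [-0.2, -0.3, -0.3]
finger_gap: 0.803
finger_force: 0.0
```

Call:
{"name": "carry_out", "arguments": {
  "rows": [
    [[-6.5, 42, 0], 0, 0.6],
    [[0, 0, 0], 0, 0.6]
  ]
}}

```text
t: 17.3
ee_pos: [591.3, -29.2, 190.8]
tcp_rot: [0.013, 1.0, 0.001, 0.001]
wrist_force: [0.3, -0.8, 0.7]
finger_gap: 0.802
finger_force: 0.0
```

```bash
python3 - <<'E'
from h import *
s=r.sense(); p=r.camera_params('wrist'); f=r.grab_frame('wrist'); g=r.grab_frame('side')
print(s['ee_pos'],s['tcp_rot'])
for y in (-29.5,-32.5):
    c,sn=np.cos(-.03),np.sin(-.03)
    P=[[591+c*a-sn*b,y+sn*a+c*b,44] for a,b in((94,0),(-94,-24),(52,24),(-52,24),(52,-24),(0,-24),(0,24))]
    print(proj('wrist',P,p).round(0).tolist())
cv2.imwrite('pics/w5.png',np.hstack([cv2.resize(f,(440,330)),cv2.resize(g[270:460,260:480],(360,311))]+[] if False else [cv2.resize(f,(440,330)),cv2.resize(g[270:465,265:480],(360,330))]))
np.savez('w5.npz',f=f,p=p)
E
```

```text
[591.33010989 -29.15353274 190.82600875] [1.26874037e-02 9.99919095e-01 5.29534856e-04 7.43720898e-04]
[[315.0, 334.0], [283.0, 100.0], [345.0, 289.0], [348.0, 160.0], [287.0, 289.0], [286.0, 227.0], [346.0, 228.0]]
[[312.0, 334.0], [279.0, 100.0], [341.0, 289.0], [344.0, 160.0], [283.0, 289.0], [282.0, 228.0], [343.0, 228.0]]
```

View pics/w5.png

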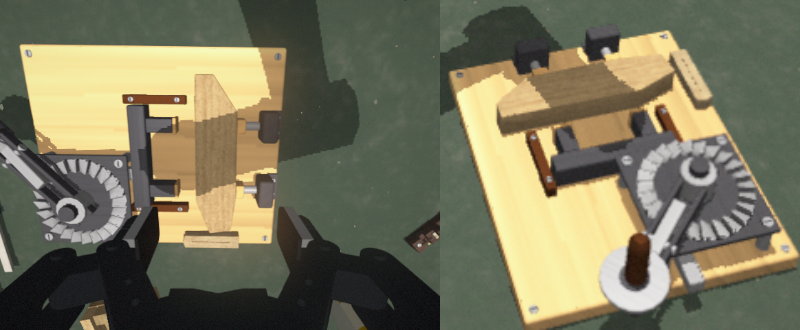

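The jaw has opened: there is a wide gap between the feet and the block in both views. The block's edges are at columns 284 and 345 and its ends at rows of about 108 and 339. I'll check the ends numerically.

```bash
python3 - <<'E'
from h import *
d=np.load('w5.npz',allow_pickle=True); f=d['f'].astype(int); p=d['p'].item()
for c in (292,298,304): print(c,f[98:118,c].sum(1).tolist(),'|',f[328:346,c].sum(1).tolist())
for c in (310,316): print(c,f[322:350,c].sum(1).tolist())
print(f[225,275:355].sum(1).tolist())
print(at_z('wrist',[[296,107.5],[312,339],[284,225],[345,225]],44,p).round(1))
E
```

```text
292 [653, 659, 654, 656, 652, 649, 653, 651, 644, 627, 433, 540, 551, 550, 539, 536, 533, 529, 535, 532] | [589, 603, 618, 620, 619, 625, 612, 500, 239, 234, 244, 260, 249, 237, 278, 438, 576, 567]
298 [649, 656, 655, 653, 651, 650, 648, 651, 647, 631, 427, 505, 506, 507, 510, 514, 511, 523, 531, 531] | [587, 606, 615, 620, 620, 620, 605, 455, 250, 249, 235, 236, 250, 250, 288, 435, 593, 593]
304 [650, 656, 654, 653, 651, 655, 651, 649, 649, 629, 440, 544, 551, 537, 541, 527, 538, 534, 554, 558] | [526, 516, 505, 507, 515, 524, 525, 505, 472, 437, 347, 252, 251, 250, 272, 407, 588, 601]
310 [563, 554, 558, 563, 565, 563, 560, 561, 555, 560, 554, 560, 572, 573, 565, 551, 468, 255, 271, 288, 305, 399, 582, 581, 572, 559, 570, 580]
316 [539, 523, 522, 525, 533, 538, 535, 539, 549, 547, 545, 532, 528, 537, 531, 470, 286, 256, 273, 279, 295, 374, 550, 551, 548, 548, 586, 588]
[421, 423, 414, 418, 423, 422, 417, 419, 392, 353, 329, 337, 337, 334, 341, 345, 354, 352, 349, 342, 325, 316, 300, 300, 310, 321, 332, 348, 340, 344, 335, 331, 336, 342, 349, 351, 345, 348, 347, 336, 340, 349, 342, 339, 345, 345, 332, 321, 326, 324, 326, 319, 318, 332, 321, 307, 313, 327, 320, 311, 318, 318, 321, 323, 325, 320, 308, 310, 307, 375, 414, 426, 422, 430, 423, 434, 425, 423, 420, 422]
[[501.5 -41.6  44. ]
 [689.5 -35.4  44. ]
 [588.3 -54.6  44. ]
 [589.5  -6.6  44. ]]
```

Call:
{"name": "carry_out", "arguments": {
  "rows": [
    [[-3.7, -1.3, 35], 0, 0.6],
    [[0, 0, 40], 0, 0.6],
    [[0, 0, 40], 0, 0.6],
    [[0, 0, 25], 0, 0.6],
    [[0, 0, 0], 0, 0.6]
  ]
}}

```text
t: 17.9
ee_pos: [590.6, -36.8, 46.7]
tcp_rot: [0.018, 1.0, -0.001, -0.004]
wrist_force: [-0.2, 0.2, -0.1]
finger_gap: 0.8
finger_force: 0.0
```

Call:
{"name": "carry_out", "arguments": {
  "rows": [
    [[0, 0, 15], 0, 0.6],
    [[0, 0, 10], 0, 0.6],
    [[0, 0, 4], 0, 0.6],
    [[0, 0, 0], 0, 0.6]
  ]
}}

```text
t: 18.3
ee_pos: [593.9, -35.4, 22.0]
tcp_rot: [0.017, 1.0, -0.0, 0.0]
wrist_force: [0.4, 0.2, 0.4]
finger_gap: 0.801
finger_force: 0.0
```

Call:
{"name": "carry_out", "arguments": {
  "rows": [
    [[-1, 4.5, 1], 0, 0.6],
    [[0, 0, 0.5], 0, 0.6],
    [[0, 0, 0], 0, -1],
    [[0, 0, 0], 0, -1],
    [[0, 0, 0], 0, -1]
  ]
}}

```text
t: 18.8
ee_pos: [595.2, -31.1, 20.9]
tcp_rot: [0.017, 1.0, -0.0, 0.0]
wrist_force: [-0.8, -2.9, 5.2]
finger_gap: 0.535
finger_force: 63.3
```

Call:
{"name": "carry_out", "arguments": {
  "rows": [
    [[0, 0, 0], 0, -1],
    [[0, 0, 0], 0, -1],
    [[0, 0, 0], 0, -1],
    [[0, 0, 0], 0, -1]
  ]
}}

```text
t: 19.2
ee_pos: [595.2, -31.1, 20.9]
tcp_rot: [0.017, 1.0, -0.0, 0.0]
wrist_force: [-0.6, -2.6, 4.9]
finger_gap: 0.537
finger_force: 63.5
```

Call:
{"name": "carry_out", "arguments": {
  "rows": [
    [[0, 0, -5], 0, -1],
    [[0, 0, -15], 0, -1],
    [[0, 0, -25], 0, -1],
    [[0, 0, -35], 0, -1],
    [[0, 0, 0], 0, -1]
  ]
}}

```text
t: 19.7
ee_pos: [598.2, -29.8, 104.8]
tcp_rot: [0.017, 1.0, 0.001, 0.005]
wrist_force: [1.2, 0.8, -0.4]
finger_gap: 0.541
finger_force: 62.8
```

```bash
python3 - <<'E'
from h import *
s=r.sense(); print(s['ee_pos'],s['finger_gap'],s['wrist_force'],s['tcp_rot'])
for n,b in (('top',(170,200,270,300)),('side',(236,188,325,245))):
    a=cv2.imread(f'pics/{n}0.png').astype(int); x0,y0,x1,y1=b; a=a[y0:y1,x0:x1]
    m=((a[...,2]-a[...,0])>35).astype(np.uint8)
    nn,lab,st,ce=cv2.connectedComponentsWithStats(m); i=1+st[1:,4].argmax()
    pts=np.argwhere(lab==i)[:,::-1]+[x0,y0]
    W=at_z(n,pts,20)[:,:2].astype(np.float32)
    print(n,st[i],cv2.minAreaRect(W),W.mean(0))
    h=cv2.convexHull(W)[:,0]; print(cv2.approxPolyDP(h,8,True)[:,0].round(0).tolist())
# rack bearers from side image centre at z22 of top-estimated corners
print(proj('side',[[566.2,335.1,22]]),proj('top',[[566.2,335.1,22]]))
E
```

```text
[598.2335938  -29.83824719 104.84012118] 0.5414209183994457 [ 1.22590587  0.77754149 -0.35761331] [1.65648474e-02 9.99850104e-01 8.49024864e-04 4.96534539e-03]
top [  17   10   68   80 2015] ((564.926025390625, 336.16131591796875), (111.27556610107422, 149.60818481445312), 76.10223388671875) [564.34894 334.95065]
[[646.0, 356.0], [635.0, 376.0], [525.0, 403.0], [501.0, 388.0], [483.0, 309.0], [498.0, 296.0], [611.0, 271.0], [628.0, 279.0]]
side [   9   10   71   35 1327] ((565.042724609375, 326.3282470703125), (123.72651672363281, 148.23428344726562), 75.64813232421875) [561.90485 315.8072 ]
[[634.0, 372.0], [525.0, 401.0], [500.0, 371.0], [481.0, 286.0], [619.0, 251.0], [642.0, 336.0]]
[[278.71798962 211.30144919]] [[221.4990314  248.10463218]]
```

Call:
{"name": "carry_out", "arguments": {
  "rows": [
    [[6.7, 40.7, 0], 0, -1],
    [[6.7, 40.7, 0], 0, -1],
    [[6.7, 40.7, 0], 0, -1],
    [[6.7, 40.7, 0], 0, -1],
    [[6.7, 40.7, 0], 0, -1]
  ]
}}

```text
t: 20.2
ee_pos: [567.3, 175.7, 99.1]
tcp_rot: [0.017, 1.0, 0.0, -0.001]
wrist_force: [1.7, 0.7, -0.6]
finger_gap: 0.539
finger_force: 62.7
```

Call:
{"name": "carry_out", "arguments": {
  "rows": [
    [[6.7, 40.7, 0], 0, -1],
    [[0, 0, 0], 0.1, -1],
    [[0, 0, 0], 0.1, -1],
    [[0, 0, 0], 0, -1],
    [[0, 0, 0], 0, -1]
  ]
}}

```text
t: 20.7
ee_pos: [562.6, 214.7, 99.4]
tcp_rot: [0.116, 0.993, -0.0, -0.001]
wrist_force: [-0.2, 0.8, -1.6]
finger_gap: 0.543
finger_force: 62.9
```

```bash
python3 - <<'E'
from h import *
s=r.sense(); p=r.camera_params('wrist'); f=r.grab_frame('wrist')
print(s['ee_pos'],s['tcp_rot'],s['finger_gap'])
np.savez('w6.npz',f=f,p=p)
c,sn=np.cos(-.235),np.sin(-.235)
P=[[565.8+c*a-sn*b,335.3+sn*a+c*b,22] for a,b in((58,55),(42,55),(42,-55),(58,-55),(-42,55),(-58,55),(-58,-55),(-42,-55))]
print(proj('wrist',P,p).round(0).tolist())
a=f.astype(int); m=((a[...,2]-a[...,0])>35).astype(np.uint8)
nn,lab,st,ce=cv2.connectedComponentsWithStats(m)
for i in range(1,nn):
    if st[i,4]>300:
        W=at_z('wrist',np.argwhere(lab==i)[:,::-1],20,p)[:,:2].astype(np.float32)
        print(st[i],W.min(0),W.max(0),cv2.approxPolyDP(cv2.convexHull(W)[:,0],6,True)[:,0].round(0).tolist())
E
```

```text
[562.59912307 214.74830981  99.36839829] [ 1.15918172e-01  9.93258563e-01 -1.96967237e-04 -6.05397391e-04] 0.5434246923913657
[[587.0, 305.0], [592.0, 282.0], [417.0, 281.0], [415.0, 305.0], [622.0, 143.0], [629.0, 113.0], [431.0, 112.0], [428.0, 142.0]]
[  238    53   152   373 45754] [443.97925 145.21521] [691.7187  265.44452] [[692.0, 229.0], [531.0, 265.0], [452.0, 235.0], [444.0, 201.0], [671.0, 145.0]]
[  413    87   217   236 23298] [486.34998 268.12744] [643.0261 403.9174] [[638.0, 377.0], [526.0, 404.0], [505.0, 385.0], [487.0, 306.0], [503.0, 293.0], [602.0, 269.0], [623.0, 275.0], [643.0, 353.0]]
[    0   173   108   272 13607] [474.0648   -42.893543] [650.80365  64.29727] [[651.0, -43.0], [607.0, 58.0], [476.0, 62.0], [474.0, 45.0]]
```

```bash
python3 - <<'E'
from h import *
d=np.load('w6.npz',allow_pickle=True); a=d['f'].astype(int); p=d['p'].item()
m=(a[...,2]-a[...,0])>35
L=[]
for lo,hi in ((95,165),(262,325)):
    E=[]
    for c in range(480,575,3):
        rr=np.where(m[lo:hi,c])[0]+lo
        if len(rr) and rr[-1]-rr[0]+1==len(rr): E.append((c,rr[0],rr[-1]))
    E=np.array(E); w=np.median(E[:,2]-E[:,1]); E=E[abs(E[:,2]-E[:,1]-w)<3]
    W=at_z('wrist',np.c_[E[:,0],(E[:,1]+E[:,2])/2],22,p)
    k=np.polyfit(W[:,1],W[:,0],1); print(len(E),w,k,np.arctan(-k[0]),W[[0,-1]].round(1).tolist()); L.append(k)
    for row in ((E[:,1]+E[:,2])/2).mean()[None].astype(int):
        cc=np.where(m[row,400:])[0]+400; print(row,at_z('wrist',[[cc[0],row],[cc[-1],row]],22,p).round(1).tolist())
E
```

```text
22 30.0 [2.54948937e-01 4.31279906e+02] -0.24963103551363106 [[513.1, 320.7, 22.0], [521.7, 355.1, 22.0]]
132 [[506.6, 291.7, 22.0], [532.2, 401.2, 22.0]]
5 44.5 [-2.44390709e-01  7.04221270e+02] 0.23969240287623006 [[621.9, 336.9, 22.0], [617.1, 359.8, 22.0]]
290 [[599.2, 269.3, 22.0], [625.1, 378.7, 22.0]]
```

Call:
{"name": "carry_out", "arguments": {
  "rows": [
    [[5.7, 29.5, 0], 0, -1],
    [[5.7, 29.5, 0], 0, -1],
    [[5.7, 29.5, 0], 0, -1],
    [[5.8, 29.7, 0], 0.005, -1],
    [[0, 0, 0], 0, -1]
  ]
}}

```text
t: 21.25
ee_pos: [568.6, 338.2, 99.7]
tcp_rot: [0.117, 0.993, 0.001, 0.001]
wrist_force: [-0.6, -0.4, -2.2]
finger_gap: 0.535
finger_force: 62.9
```

Call:
{"name": "carry_out", "arguments": {
  "rows": [
    [[0, 0, 20], 0, -1],
    [[0, 0, 20], 0, -1],
    [[0, 0, 15], 0, -1],
    [[0, 0, 0], 0, -1],
    [[0, 0, 0], 0, -1]
  ]
}}

```text
t: 21.75
ee_pos: [568.6, 334.7, 45.2]
tcp_rot: [0.119, 0.993, -0.0, 0.0]
wrist_force: [-0.3, -0.2, -0.9]
finger_gap: 0.541
finger_force: 62.9
```

```bash
python3 - <<'E'
from h import *
s=r.sense(); print(s['ee_pos'],s['tcp_rot'],s['wrist_force'],s['finger_gap'])
E
```

```text
[568.63997136 334.67368686  45.21418504] [ 1.19257088e-01  9.92863389e-01 -1.69603281e-04  9.86293033e-05] [-0.25270025 -0.23155082 -0.94050603] 0.5414781483409034
```

Call:
{"name": "carry_out", "arguments": {
  "rows": [
    [[0.8, 0, 9], 0, -1],
    [[0, 0, 6], 0, -1],
    [[0, 0, 3], 0, -1],
    [[0, 0, 1], 0, -1],
    [[0, 0, 0], 0, -1]
  ]
}}

```text
t: 22.25
ee_pos: [567.5, 335.3, 26.0]
tcp_rot: [0.119, 0.993, -0.0, -0.0]
wrist_force: [0.1, 0.5, -0.4]
finger_gap: 0.536
finger_force: 62.9
```

Call:
{"name": "carry_out", "arguments": {
  "rows": [
    [[0, 0, 0.6], 0, -1],
    [[0, 0, 0.6], 0, -1],
    [[0, 0, 0.6], 0, -1],
    [[0, 0, 0], 0, -1],
    [[0, 0, 0], 0, -1]
  ]
}}

```text
t: 22.75
ee_pos: [567.6, 335.4, 25.0]
tcp_rot: [0.119, 0.993, 0.0, 0.0]
wrist_force: [-1.0, 0.3, 3.7]
finger_gap: 0.539
finger_force: 63.3
```

Contact came at z = 25.0, as predicted. Releasing and rising.

Call:
{"name": "carry_out", "arguments": {
  "rows": [
    [[0, 0, -0.3], 0, 0.2],
    [[0, 0, 0], 0, 0.4],
    [[0, 0, 0], 0, 0.6],
    [[0, 0, 0], 0, 0.6],
    [[0, 0, 0], 0, 0.6]
  ]
}}

```text
t: 23.25
ee_pos: [567.5, 335.2, 24.5]
tcp_rot: [0.119, 0.993, -0.0, -0.0]
wrist_force: [-0.3, -0.8, -1.0]
finger_gap: 0.8
finger_force: 0.0
```

Call:
{"name": "carry_out", "arguments": {
  "rows": [
    [[0, 0, -10], 0, 0.6],
    [[0, 0, -30], 0, 0.6],
    [[0, 0, -40], 0, 0.6],
    [[0, 0, -40], 0, 0.6],
    [[0, 0, -30], 0, 0.6]
  ]
}}

```text
t: 23.75
ee_pos: [568.2, 335.7, 178.7]
tcp_rot: [0.119, 0.993, 0.001, 0.002]
wrist_force: [-0.6, 0.3, -0.2]
finger_gap: 0.799
finger_force: 0.0
```

```bash
python3 - <<'E'
from h import *
s=r.sense(); p=r.camera_params('wrist'); f=r.grab_frame('wrist'); t=r.grab_frame('side')
np.savez('w7.npz',f=f,p=p,t=t); print(s['ee_pos'],s['wrist_force'])
a=f.astype(int); m=((a[...,2]-a[...,0])>25).astype(np.uint8)
nn,lab,st,ce=cv2.connectedComponentsWithStats(m)
for i in range(1,nn):
    if st[i,4]>1500:
        W=at_z('wrist',np.argwhere(lab==i)[:,::-1],35,p)[:,:2].astype(np.float32)
        print(st[i],cv2.approxPolyDP(cv2.convexHull(W)[:,0],5,True)[:,0].round(0).tolist())
c,sn=np.cos(-.236),np.sin(-.236)
q=lambda L,z:proj('wrist',[[567.6+c*a-sn*b,335.2+sn*a+c*b,z] for a,b in L],p).round(0).astype(int)
print('pred block ends', q([(94,0),(-94,0),(0,24),(0,-24)],48).tolist())
for a0,b0,a1,b1,z in((-110,-8,-80,-8,48),(80,-8,110,-8,48),(0,14,0,34,48),(0,-34,0,-14,48),(-30,14,-30,34,48),(30,14,30,34,48)):
    n=16; L=[(a0+(a1-a0)*i/n,b0+(b1-b0)*i/n) for i in range(n+1)]
    print((a0,b0,a1,b1),[int(f[v,u].astype(int).sum()) if 0<=v<480 and 0<=u<640 else -1 for u,v in q(L,z)])
E
```

```text
[568.24467847 335.66636058 178.6653254 ] [-0.63904971  0.27112629 -0.16093034]
[ 475    0   45   64 1510] [[478.0, 500.0], [467.0, 502.0], [444.0, 488.0], [441.0, 477.0], [481.0, 478.0]]
[ 452   66   66  307 9732] [[736.0, 476.0], [486.0, 478.0], [482.0, 464.0], [487.0, 454.0], [711.0, 453.0], [726.0, 459.0]]
[  242    99   147   319 25095] [[731.0, 257.0], [660.0, 353.0], [625.0, 380.0], [525.0, 401.0], [505.0, 391.0], [475.0, 354.0], [471.0, 334.0], [511.0, 293.0], [719.0, 247.0]]
[   0  275   50  151 2945] [[680.0, 9.0], [648.0, 73.0], [545.0, 78.0]]
pred block ends [[315, 344], [315, 98], [347, 232], [283, 232]]
(-110, -8, -80, -8) [236, 235, 237, 231, 233, 238, 243, 235, 230, 354, 451, 445, 473, 473, 467, 458, 468]
(80, -8, 110, -8) [662, 670, 658, 652, 649, 656, 644, 585, 522, 420, 391, 367, 386, 347, 272, 302, 431]
(0, 14, 0, 34) [467, 475, 451, 449, 470, 462, 448, 442, 418, 549, 540, 541, 552, 560, 555, 549, 536]
(0, -34, 0, -14) [531, 539, 544, 554, 553, 554, 538, 524, 491, 427, 439, 453, 483, 476, 460, 442, 446]
(-30, 14, -30, 34) [467, 464, 451, 448, 481, 488, 461, 436, 478, 553, 541, 673, 716, 715, 714, 711, 706]
(30, 14, 30, 34) [679, 670, 654, 663, 685, 665, 640, 660, 639, 629, 629, 626, 600, 575, 596, 635, 626]
```

```bash
python3 -c "
from workcell import r
print(r.close_job())"
```

```text
the job is handed in; nothing more can be done
None
```

The cramp is let off with the lever back on its stop, and the block lies across both bearers, within about 1 mm of where I aimed it by wrist camera. I handed the job in at about 24 s. The highest total downward reading while pressing the pawl plate was 17 N, part of it friction on the post. I judged the plate itself stayed under its 13 N limit but couldn't measure that directly.

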